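Move filling nozzles from wash rack to storage rack

TASK

Lift the hold-down plate straight up off the two dowels of the wash rack, keeping it level, and lay it flat on the middle of the blue board, lengthwise along it. Then move the three filling nozzles to the storage rack, each standing upright on its flange in its own bay and in the same order counted from the carrying loops: the nozzle that stood nearest the loop of the wash rack goes in the bay nearest the loop of the storage rack, the middle one in the middle, the last in the far bay.

Things in the scene. Friction and masses are not known exactly. Their poses are not given: they have to be found in the camera images.
- nozzle_thin: thinnest and tallest filling nozzle, bright steel, loose, 0.12 kg: upright tube 16 mm in diameter on a round flange 50 mm in diameter, 6 mm thick; 80 mm high in all. Origin: centre of the flange underside, z up along the tube. Starts upright in the middle of a drip tray (flange 11 mm above the table), the tube sticking up through the plate
- nozzle_medium: middle-sized filling nozzle, bright steel, loose, 0.12 kg: upright tube 24 mm in diameter on a round flange 50 mm in diameter, 6 mm thick; 66 mm high in all. Origin: centre of the flange underside, z up along the tube. Starts upright in the middle of a drip tray (flange 11 mm above the table), the tube sticking up through the plate
- nozzle_thick: thickest and shortest filling nozzle, bright steel, loose, 0.12 kg: upright tube 34 mm in diameter on a round flange 50 mm in diameter, 6 mm thick; 52 mm high in all. Origin: centre of the flange underside, z up along the tube. Starts upright in the middle of a drip tray (flange 11 mm above the table), the tube sticking up through the plate
- tray_thin: aluminium drip tray, fixed on the wash rack, in which the thin nozzle stands at the start; the three trays look alike: 80 (x) x 70 (y) mm, walls 13 mm high, floor 3 mm thick. Origin: centre of underside, 8 mm above the table; axes as the wash rack. It stays put, so it marks where the thin nozzle came from
- tray_medium: aluminium drip tray, fixed on the wash rack, in which the medium nozzle stands at the start; the three trays look alike: 80 (x) x 70 (y) mm, walls 13 mm high, floor 3 mm thick. Origin: centre of underside, 8 mm above the table; axes as the wash rack. It stays put, so it marks where the medium nozzle came from
- tray_thick: aluminium drip tray, fixed on the wash rack, in which the thick nozzle stands at the start; the three trays look alike: 80 (x) x 70 (y) mm, walls 13 mm high, floor 3 mm thick. Origin: centre of underside, 8 mm above the table; axes as the wash rack. It stays put, so it marks where the thick nozzle came from
- wash_rack: fixed dark steel rack, base 84 (x) x 262 (y) x 8 mm, carrying three drip trays in a row at y = -72, 0, +72 mm. At y = -119 and +119 mm stand 18 mm posts with a shoulder 24 mm above the table, then a 10 mm dowel up to 44 mm. Its loop end is +y: a dark carrying loop 30 mm high sticks out 30 mm there. Origin: centre of underside, on the table, z up
- storage_rack: fixed grey rack without dowels, base 84 (x) x 240 (y) mm, with three bays in a row at y = -72, 0, +72 mm, each 70 (x) x 68 (y) mm inside, floor 8 mm and wall tops 24 mm above the table, walls 4 mm thick. Its loop end is -y: a dark carrying loop 30 mm high sticks out 30 mm there. Origin: centre of underside, on the table, z up
- plate: loose white hold-down plate, 60 (x) x 262 (y) x 6 mm, 0.3 kg, on the shoulders of the wash rack; its 12 mm end holes fit over the dowels, nozzle tubes pass three 46 mm holes. Dark bail handle: uprights at y = -36 and +36 mm, cross bar along y 80 mm long, 8 mm thick (x), 12 mm high, its centre 104 mm above the plate underside. Origin: centre of underside, z up
- board: blue plastic cutting board, fixed flat on the table beyond the racks: 120 mm (x) by 320 mm (y), top 12 mm above the table. Origin: centre of its underside, y along its length.
Not all that is in view belongs to the job. What is shaped like the nozzle_thick but purple is not meant. Leave any turquoise look-alike of the nozzle_thin alone.

How it is judged:
By the outcome, as a careful person would: the job done as asked, in the order asked, and still so for the second after the job is handed in, with the robot touching nothing.
It also fails if it takes over 128 s, if anything falls off the work surface, if the arm or the gripper's body presses on something with over 40 N, if the wrist force passes 120 N, or if a joint passes its speed limit or range.

ROBOT

A 6-joint arm with a two-finger parallel gripper is mounted at the origin on the work surface. World frame = base frame: x ahead of the robot, y to its left, z up, the work surface at z = 0. Lengths are in m, angles in rad, forces in N, time in s.
With the tool pointing down it reaches from about 0.25 to 0.775 m from the base axis. Payload 8.9 kg.
Tool frame: the origin (TCP) lies on the mounting face of the last link; the fingertips stand 173 mm ahead of it and the grasp point (between the pads) lies 155 mm ahead of it; z points along the fingers, y is the line along which they close (so a half turn about z gives the same grasp; the last joint's range is limited). The gripper opens to 85 mm and grips with 20 to 120 N. Pads are 22 mm wide; open, the fingers measure 114 mm over their backs; the gripper's body (76 mm by 85 mm) begins 54 mm behind the grasp point. The pads swing forward as they close: fully open they stand 13 mm farther back than shut.
Start: joints at [-1.475, 0.291, -0.153, 1.127, 0, 1.431], TCP at [0.122, -0.511, 0.405] pointing down, gripper open.
Joint ranges: [-2.52, 2.52], [-0.91, 1.74], [-1.3, 1.37], [-1.96, 2.02], [-1.52, 1.47], [-3.14, 3.14]. Speed limits (rad/s): [2.22, 2.22, 2.79, 3.14, 3.14, 3.14].

INTERFACE

Orientations are given as a rotation vector (axis times angle).
In Python, from cell import * gives the robot as it stands.
- The arm moves only by the shell command python3 -m crank 'ROWS' [OPENING]. ROWS is JSON, a list of rows, each a list of 4 numbers: the shift along the tool's x, y, z in m, then the turn about the tool's z in degrees. In form: [[x, y, z, twist], ...]. A call has exactly 8 rows; each row is the pose to reach, as a shift and turn from the pose commanded when the call began, along the tool's axes at that moment; what a row does not reach only later rows make up. A row lasts 1/8 s, in which the tool goes at most 62.5 mm and 10.7 degrees, less where a joint would pass 70% of its speed; a pose out of reach is approached as far as the arm can. A call with a gripper value outside its range is refused whole. OPENING is the finger opening in m, from 0 to 0.0854, set as the call begins (- or left out, the last holds). The fingers move at their own pace and stop on an object; the grip force is fixed at half the most. Time passes only in rows, so rows that repeat a pose let the fingers close, or fill a call up. It gives the time, the measured TCP pose, the force, the opening and the grip force at its end, in the units of the state.
- sense(): the state, without advancing time (a new reading comes with each control period).
- camera(name): name is "scene" or "side" or "wrist"; returns (picture, depth): 384x512x3 uint8, red, green, blue; 384x512 float32, m along the optical axis (not along the pixel's ray), 0 where there is no reading.
- camera_info(name): a dict with "fx", "fy", "cx", "cy" (pixels), "rvec" (rotation vector, rad) and "tvec" (3), from world to camera coordinates, as OpenCV has them. Camera axes: x right, y down, z forward; pixel columns grow to the right and rows downward; lengths in m; the calibration is good to about 2 mm. A picture is of the moment at which its call begins: read the wrist's pose just before it. camera_info takes no time and is no camera call; for the wrist camera it gives the pose at the moment of the call.
- hand_in(): hands the job in; it is judged then, once.
The state is a dict: "clock": time; "q": joint angles; "joint_velocities": joint speeds; "joint_efforts": joint torques, N m; "position": TCP position; "tcp_rot": TCP orientation; "ft_force": force on the tool from outside, world axes, zero at the start; "torque": the same for the moment, N m; "grip_width": finger opening in m; "gripper_force": force on a finger pad.
Only numpy, scipy, OpenCV 4.12 (cv2) and the standard library are available. Lean on these libraries where they do the work, as an engineer would, in place of code of your own. Each camera call takes 0.05 s, during which the arm holds its last target. There are 200 camera calls.

## Working session

There is one attempt and no reset: what is moved stays moved. The work goes in short steps, Python scripts to look and compute and a shell command to move; the robot and the scene stay as the last step left them, time stands still between calls to the robot, and variables do not carry over. Pictures are saved under pics/ and viewed, at most 14 in all, crops included, and the job is handed in when it is done.

```bash
ls; mkdir -p pics
python3 - <<'E'
from cell import *
import cv2,numpy as np
s=sense();print(s)
for n in("scene","side"):
    p,d=camera(n);cv2.imwrite(f"pics/{n}0.png",p[:,:,::-1]);np.savez(f"{n}0.npz",p=p,d=d)
    print(camera_info(n))
E
```

```text
pics
{'clock': 0.0, 'q': array([-1.47529488e+00,  2.91264852e-01, -1.54141478e-01,  1.12668474e+00,
       -6.24048191e-06,  1.43149596e+00]), 'joint_velocities': array([ 0.00159144, -0.0004371 ,  0.00043036,  0.00034276,  0.00103476,
       -0.00024609]), 'joint_efforts': array([ 2.12899293e-03, -5.37149942e+01,  3.31370759e+01,  1.60912040e-02,
        9.34446257e-05, -2.57931771e-05]), 'position': array([ 0.12212305, -0.51037504,  0.40413451]), 'tcp_rot': array([-3.11868161e+00, -3.67827527e-01, -3.47205274e-05]), 'ft_force': array([-0.00949431, -0.13835972,  0.23723868]), 'torque': array([ 0.00084767, -0.007218  ,  0.03177257]), 'gripper_force': 0.0, 'grip_width': 0.08544704964466383}
{'fx': 458.1414774894954, 'fy': 458.1414774894954, 'cx': 244.17856349202768, 'cy': 187.0407432366729, 'rvec': array([ 1.21425658,  2.36480172, -0.88825641]), 'tvec': array([ 0.33221675, -0.28932259,  1.32682297])}
{'fx': 484.49178977731066, 'fy': 484.49178977731066, 'cx': 260.70266336674933, 'cy': 188.51951289933314, 'rvec': array([ 0.3213685 , -2.74749556,  1.26518449]), 'tvec': array([0.52082259, 0.12221574, 0.97307731])}
```

View pics/scene0.png

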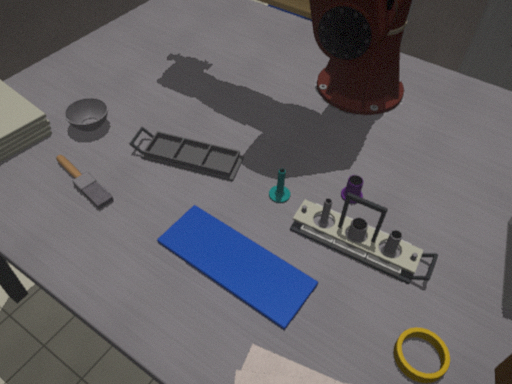

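View pics/side0.png

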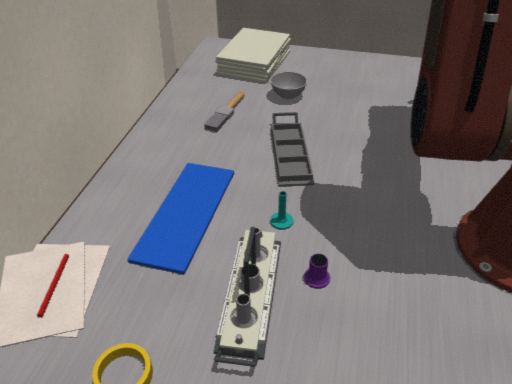

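The scene picture shows the wash rack at right, its loop at (428,265). Counted from the loop, the nozzles are medium (393,240), thick (359,229) and thin (326,208). The storage rack is at (193,155) with its loop at (142,138), and the board is at (237,262). The purple (353,188) and turquoise (280,187) look-alikes stand outside the rack. They are free-standing and the wrong colour, so I'll leave them alone.

```bash
cat > h.py <<'E'
from cell import *
import cv2,numpy as np
from scipy.spatial.transform import Rotation as R
def world(d,ci):
    v,u=np.mgrid[:d.shape[0],:d.shape[1]]
    P=np.stack([(u-ci["cx"])/ci["fx"]*d,(v-ci["cy"])/ci["fy"]*d,d],-1)
    return (P-ci["tvec"])@R.from_rotvec(ci["rvec"]).as_matrix()
def proj(X,ci):
    return cv2.projectPoints(np.float64(X).reshape(-1,1,3),ci["rvec"],ci["tvec"],np.array([[ci["fx"],0,ci["cx"]],[0,ci["fy"],ci["cy"]],[0,0,1.]]),None)[0][:,0]
def rect(W,m):
    P=W[m][:,:2].astype(np.float32); c,s,a=cv2.minAreaRect(P*1000)
    b=cv2.boxPoints((c,s,a)); e=[b[1]-b[0],b[2]-b[1]]; L=max(e,key=np.linalg.norm)
    return np.round(c,1),np.round(s,1),round(np.degrees(np.arctan2(L[1],L[0]))%180,2),len(P)
E
python3 - <<'E'
from h import *
for n in("scene","side"):
    f=np.load(n+"0.npz");p=f["p"].astype(int);d=f["d"];ci=camera_info(n);W=world(d,ci);z=W[...,2]
    r,g,b=p[...,0],p[...,1],p[...,2]
    ok=(d>0)
    inr=(W[...,0]>.1)&(W[...,0]<.8)&(abs(W[...,1])<.7)
    print(n)
    m=ok&(b>120)&(r<70)&(g<100)&inr; print("board",rect(W,m),np.median(z[m]))
    def near(u,v,rad):
        k=np.zeros(d.shape,bool);k[max(0,v-rad):v+rad,u-rad:u+rad]=1;return k
    c={"scene":((358,238),(193,155)),"side":((250,290),(290,152))}[n]
    k=near(*c[0],75)&ok&(z>.024)&(z<.036)&(p.sum(-1)>330)&(abs(r-b)<60); 
    k=cv2.morphologyEx(k.astype(np.uint8),cv2.MORPH_OPEN,np.ones((2,2)))>0
    print("plate",rect(W,k),np.median(z[k]))
    k=near(*c[0],75)&ok&(z>.122)&(z<.145); print("bar",rect(W,k),np.median(z[k]))
    k=near(*c[1],60)&ok&(z>.017)&(z<.035)&(W[...,1]<.05)
    k=cv2.morphologyEx(k.astype(np.uint8),cv2.MORPH_OPEN,np.ones((2,2)))>0
    print("storage+loop",rect(W,k),np.median(z[k]))
    k=near(*c[1],60)&ok&(z>.015)&(z<.0255)&(W[...,1]<.05)
    q=W[k];print(q[:,:2].min(0),q[:,:2].max(0))
    cv2.imwrite(f"pics/c_{n}.png",cv2.resize(p[c[0][1]-65:c[0][1]+65,c[0][0]-85:c[0][0]+85,::-1].astype(np.uint8),None,fx=4,fy=4,interpolation=cv2.INTER_CUBIC))
E
```

```text
scene
board (array([689.2,  53.9]), array([325.7, 120.2]), np.float32(88.81), 7938) 0.011089208118945187
plate (array([773.8, 262.5]), array([654.2, 263.9]), np.float32(5.82), 1567) 0.028931485277264406
bar (array([502.8, 230.7]), array([13. , 79.8]), np.float32(92.81), 277) 0.13122953104521903
storage+loop (array([713.2,  58.4]), array([930.9, 249.8]), np.float32(52.97), 791) 0.019347278357043102
[ 0.44123913 -0.34627621] [ 0.65829124 -0.08624754]
side
board (array([688.,  57.]), array([321.3, 119.1]), np.float32(88.53), 5638) 0.012006633773729378
plate (array([460.6, 425.3]), array([ 83.2, 703.7]), np.float32(101.1), 2082) 0.029682448384337805
bar (array([500.5, 229.9]), array([ 8.9, 79.1]), np.float32(96.09), 215) 0.13328477237844688
storage+loop (array([477.7, 130. ]), array([ 206., 1288.]), np.float32(104.13), 840) 0.020193196019029414
[ 0.43982605 -0.48168605] [ 0.72008056 -0.08807485]
```

View pics/c_scene.png

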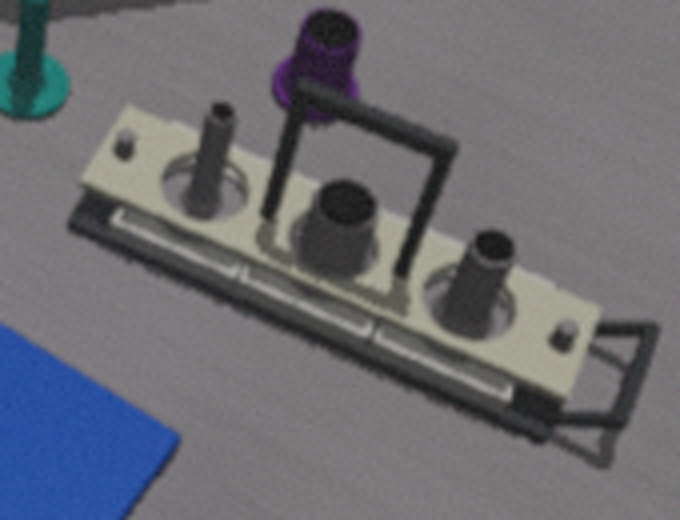

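The crop confirms the order. The three bright steel nozzles in the rack are thin (215,165), thick (338,230) and medium (475,285) next to the loop. The purple and turquoise ones stand outside it. Now the refined poses.

```bash
cat > fit.py <<'E'
from h import *
from scipy.optimize import minimize
def comp(m,seed=None):
    n,l,s,c=cv2.connectedComponentsWithStats(m.astype(np.uint8),connectivity=8)
    return l==1+np.argmax(s[1:,4])
E
python3 - <<'E'
from fit import *
for n in("scene","side"):
    f=np.load(n+"0.npz");p=f["p"].astype(int);d=f["d"];ci=camera_info(n);W=world(d,ci);x,y,z=W[...,0],W[...,1],W[...,2]
    print(n)
    k=comp((d>0)&(np.hypot(x-.5,y-.23)<.16)&(z>.024)&(z<.036)&(p.sum(-1)>330)); print("plate",rect(W,k))
    k=comp((d>0)&(x>.38)&(x<.62)&(y>-.40)&(y<-.05)&(z>.012)&(z<.04)); print("storage+loop",rect(W,k),np.median(z[k]))
    # fit of bare rack: erode out the loop by width
    P=W[k]; a=np.radians(rect(W,k)[2]); u=np.array([np.cos(a),np.sin(a)]); v=np.array([-u[1],u[0]])
    t=P[:,:2]@u; s=P[:,:2]@v
    print(a,np.percentile(t,[0,1,99,100]),np.percentile(s,[0,1,99,100]))
    h=np.histogram(t,bins=np.arange(t.min(),t.max()+.01,.01)); 
    print([ (round(e,3),round(np.ptp(s[(t>=e)&(t<e+.01)]),3) if ((t>=e)&(t<e+.01)).any() else 0) for e in h[1][:-1]])
    print("tall tops (tubes)")
    r,g,b=p[...,0],p[...,1],p[...,2]
    for nm,zl,zh in(("bar",.125,.145),("thin",.084,.096),("med",.071,.081),("thick",.057,.067)):
        k=(d>0)&(np.hypot(x-.5,y-.23)<.13)&(z>zl)&(z<zh)
        print(nm,k.sum(),np.median(W[k],axis=0).round(4))
E
```

```text
scene
plate (array([501.2, 230.6]), array([ 62.5, 262.1]), np.float32(95.29), 1372)
storage+loop (array([ 514.2, -221.5]), array([ 83.8, 260. ]), np.float32(106.96), 1150) 0.020999077839938173
1.8668041 [-0.49185123 -0.48966951 -0.23241979 -0.23189677] [-0.46910218 -0.46804594 -0.38764332 -0.38533329]
[(np.float64(-0.492), np.float64(0.068)), (np.float64(-0.482), np.float64(0.069)), (np.float64(-0.472), np.float64(0.067)), (np.float64(-0.462), np.float64(0.067)), (np.float64(-0.452), np.float64(0.081)), (np.float64(-0.442), np.float64(0.083)), (np.float64(-0.432), np.float64(0.079)), (np.float64(-0.422), np.float64(0.082)), (np.float64(-0.412), np.float64(0.081)), (np.float64(-0.402), np.float64(0.08)), (np.float64(-0.392), np.float64(0.081)), (np.float64(-0.382), np.float64(0.082)), (np.float64(-0.372), np.float64(0.082)), (np.float64(-0.362), np.float64(0.079)), (np.float64(-0.352), np.float64(0.08)), (np.float64(-0.342), np.float64(0.079)), (np.float64(-0.332), np.float64(0.078)), (np.float64(-0.322), np.float64(0.079)), (np.float64(-0.312), np.float64(0.083)), (np.float64(-0.302)
[... 1263 characters left out ...]
8), np.float64(0.078)), (np.float64(-0.358), np.float64(0.076)), (np.float64(-0.348), np.float64(0.078)), (np.float64(-0.338), np.float64(0.078)), (np.float64(-0.328), np.float64(0.076)), (np.float64(-0.318), np.float64(0.078)), (np.float64(-0.308), np.float64(0.075)), (np.float64(-0.298), np.float64(0.077)), (np.float64(-0.288), np.float64(0.078)), (np.float64(-0.278), np.float64(0.077)), (np.float64(-0.268), np.float64(0.078)), (np.float64(-0.258), np.float64(0.076)), (np.float64(-0.248), np.float64(0.077)), (np.float64(-0.238), np.float64(0.077))]
tall tops (tubes)
bar 204 [0.4997 0.2348 0.1334]
thin 77 [0.5022 0.1876 0.0903]
med 214 [0.4962 0.2985 0.0765]
thick 276 [0.4967 0.2329 0.0628]
```

```bash
cat > go.py <<'E'
# python3 go.py x y z yawdeg : shift from the present pose in tool axes (mm) and twist (deg)
import sys
from h import *
s=sense();t=np.array(list(map(float,sys.argv[1:5])))
M=R.from_rotvec(s["tcp_rot"]).as_matrix();yaw=np.degrees(np.arctan2(M[1,0],M[0,0]))
tw=-((t[3]-yaw+180)%360-180)
print("t",round(s["clock"],2),"pos",s["position"].round(4),"yaw",round(yaw,2),"tilt",M[:,2].round(4),"q6",round(s["q"][5],2),"q5",round(s["q"][4],2),"F",s["ft_force"].round(1),"w",round(s["grip_width"],4))
print("shift mm",((t[:3]-s["position"])@M*1000).round(1),"twist",round(tw,1))
E
python3 go.py 0.501 0.229 0.40 95.4
```

```text
t 0.1 pos [ 0.1221 -0.5104  0.4042] yaw 13.45 tilt [-1.0e-04  1.2e-03 -1.0e+00] q6 1.43 q5 0.0 F [-0.2  0.4  0.2] w 0.0856
shift mm [ 540.5 -631.     5. ] twist -81.9
```

```bash
python3 -m crank '[[0.03,-0.035,0,-8],[0.07,-0.08,0,-18],[0.11,-0.125,0,-28],[0.15,-0.17,0,-38],[0.19,-0.215,0,-48],[0.23,-0.26,0,-58],[0.27,-0.31,0,-66],[0.3,-0.35,0,-70]]' 0.085; python3 go.py 0.501 0.229 0.40 95.4
```

```text
clock: 1.1
position: [0.3328, -0.0983, 0.4047]
tcp_rot: [2.34, 2.095, 0.0]
ft_force: [0.7, -1.5, 0.1]
grip_width: 0.0849
gripper_force: 0.0
t 1.1 pos [ 0.3328 -0.0983  0.4047] yaw 83.67 tilt [ 4.e-04 -1.e-04 -1.e+00] q6 1.18 q5 0.0 F [ 0.7 -1.5  0.1] w 0.0849
shift mm [343.9 131.1   4.8] twist -11.7
```

```bash
python3 -m crank '[[0.05,0.019,0,-2],[0.1,0.038,0,-4],[0.15,0.057,0,-6],[0.2,0.076,0,-8],[0.25,0.095,0,-10],[0.3,0.114,0,-11.7],[0.344,0.131,0.005,-11.7],[0.344,0.131,0.005,-11.7]]'
python3 - <<'E'
from h import *
import time
ci=camera_info("wrist");p,d=camera("wrist");cv2.imwrite("pics/w1.png",p[:,:,::-1]);W=world(d,ci);x,y,z=W[...,0],W[...,1],W[...,2]
np.savez("w1.npz",p=p,d=d)
for nm,zl,zh in(("bar",.122,.142),("thin",.083,.096),("med",.069,.081),("thick",.055,.067),("plate",.026,.034)):
    k=(d>0)&(np.hypot(x-.5,y-.23)<.16)&(z>zl)&(z<zh)
    if k.sum()>20: print(nm,rect(W,k),np.median(z[k]))
E
python3 go.py 0.501 0.229 0.40 95.4
```

```text
clock: 2.1
position: [0.5025, 0.2288, 0.3984]
tcp_rot: [-2.115, -2.321, 0.001]
ft_force: [-0.4, -0.3, -0.1]
grip_width: 0.0849
gripper_force: 0.0
bar (array([501.4, 231.4]), array([ 7.4, 79. ]), np.float32(95.52), 830) 0.13327077366791124
thin (array([503.1, 210.9]), array([ 14. , 120.3]), np.float32(96.19), 207) 0.09059465212629111
med (array([501.1, 237.8]), array([ 22.8, 152.7]), np.float32(95.63), 545) 0.07682501519217444
thick (array([505. , 216.4]), array([ 33.2, 109.6]), np.float32(102.93), 521) 0.06276379574179095
plate (array([452.6, 241. ]), array([159.6, 289.7]), np.float32(94.75), 7821) 0.029501098217632648
t 2.15 pos [0.5019 0.2275 0.3987] yaw 95.27 tilt [-1.7e-03 -6.0e-04 -1.0e+00] q6 1.77 q5 -0.0 F [0.9 0.3 0.1] w 0.0847
shift mm [ 1.6 -0.7 -1.3] twist -0.1
```

View pics/w1.png

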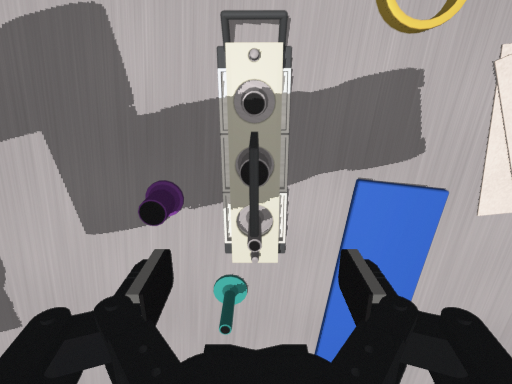

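The wrist view shows the bar at (254,190), centred between the fingers, and the plate on its dowels with the three nozzles through it. Descend and grip.

```bash
python3 go.py 0.5014 0.231 0.283 95.5; python3 -m crank '[[0.003,-0.001,0.03,0],[0.003,-0.001,0.06,0],[0.003,-0.001,0.085,0],[0.003,-0.001,0.105,0],[0.003,-0.001,0.115,0],[0.003,-0.001,0.115,0],[0.003,-0.001,0.115,0],[0.003,-0.001,0.115,0]]'; python3 go.py 0.5014 0.231 0.283 95.5
```

```text
t 2.15 pos [0.5019 0.2275 0.3987] yaw 95.27 tilt [-1.7e-03 -6.0e-04 -1.0e+00] q6 1.77 q5 -0.0 F [0.9 0.3 0.1] w 0.0847
shift mm [3.600e+00 1.000e-01 1.157e+02] twist -0.2
clock: 3.15
position: [0.5009, 0.2293, 0.2855]
tcp_rot: [2.119, 2.318, 0.002]
ft_force: [0.1, -0.3, -0.8]
grip_width: 0.0852
gripper_force: 0.0
t 3.15 pos [0.5009 0.2293 0.2855] yaw 95.15 tilt [ 1.2e-03  3.0e-04 -1.0e+00] q6 1.78 q5 -0.0 F [ 0.1 -0.3 -0.8] w 0.0852
shift mm [1.6 0.7 2.5] twist -0.4
```

```bash
python3 -m crank '[[0,0,0.002,0],[0,0,0.002,0],[0,0,0.002,0],[0,0,0.002,0],[0,0,0.002,0],[0,0,0.002,0],[0,0,0.002,0],[0,0,0.002,0]]' 0; python3 go.py 0.5014 0.231 0.283 95.4
```

```text
clock: 4.15
position: [0.5007, 0.2293, 0.2828]
tcp_rot: [2.119, 2.319, 0.0]
ft_force: [0.5, -0.2, 2.2]
grip_width: 0.007
gripper_force: 59.0
t 4.15 pos [0.5007 0.2293 0.2828] yaw 95.15 tilt [ 3.e-04  1.e-04 -1.e+00] q6 1.78 q5 -0.0 F [ 0.5 -0.2  2.2] w 0.007
shift mm [ 1.6  0.9 -0.2] twist -0.2
```

```bash
python3 -m crank '[[0,0,-0.008,0],[0,0,-0.02,0],[0,0,-0.035,0],[0,0,-0.055,0],[0,0,-0.08,0],[0,0,-0.105,0],[0,0,-0.11,0],[0,0,-0.11,0]]'
python3 - <<'E'
from h import *
ci=camera_info("scene");p,d=camera("scene");cv2.imwrite("pics/s2.png",cv2.resize(p[100:330,180:470,::-1],None,fx=2.5,fy=2.5))
W=world(d,ci);x,y,z=W[...,0],W[...,1],W[...,2]
k=(d>0)&(np.hypot(x-.5,y-.23)<.16)&(z>.12)&(z<.16)&(p.astype(int).sum(-1)>330);print(rect(W,k))
A=np.c_[W[k][:,:2],np.ones(k.sum())];print(np.linalg.lstsq(A,W[k][:,2],rcond=None)[0],z[k].mean())
E
python3 go.py 0.6886 0.0555 0.393 88.7
```

```text
clock: 5.15
position: [0.5005, 0.2293, 0.3927]
tcp_rot: [2.119, 2.319, 0.0]
ft_force: [0.3, -0.8, -3.3]
grip_width: 0.0068
gripper_force: 58.6
(array([500.5, 230.2]), array([ 62.3, 262.6]), np.float32(95.33), 1267)
[0.00566505 0.0002595  0.13603446] 0.13893706333490224
t 5.2 pos [0.5003 0.2292 0.3921] yaw 95.15 tilt [-8.e-04 -3.e-04 -1.e+00] q6 1.78 q5 -0.0 F [ 0.1  0.5 -2.2] w 0.0068
shift mm [-189.9  171.9   -1. ] twist 6.5
```

View pics/s2.png

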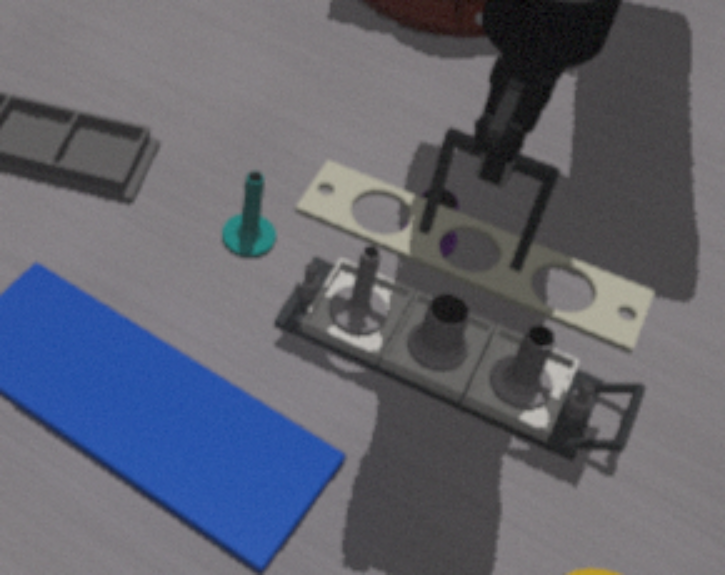

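The plate hangs level over the rack, the dowels are clear, and all three nozzles still stand in their trays. Now to the board.

```bash
python3 -m crank '[[-0.02,0.018,0,0.7],[-0.05,0.045,0,1.7],[-0.085,0.077,0,3],[-0.12,0.109,0,4.2],[-0.15,0.136,0,5.2],[-0.175,0.158,0,6],[-0.19,0.172,0,6.5],[-0.19,0.172,0,6.5]]'; python3 go.py 0.6886 0.0545 0.2715 88.7
```

```text
clock: 6.2
position: [0.6895, 0.0543, 0.3906]
tcp_rot: [-2.248, -2.192, 0.003]
ft_force: [-0.1, -0.8, -2.4]
grip_width: 0.0069
gripper_force: 58.6
t 6.2 pos [0.6895 0.0543 0.3906] yaw 88.55 tilt [-2.5e-03 -1.0e-04 -1.0e+00] q6 1.57 q5 -0.0 F [-0.1 -0.8 -2.4] w 0.0069
shift mm [  0.2  -0.6 119.1] twist -0.1
```

```bash
python3 -m crank '[[0,-0.001,0.025,0],[0,-0.001,0.055,0],[0,-0.001,0.08,0],[0,-0.001,0.1,0],[0,-0.001,0.11,0],[0,-0.001,0.115,0],[0,-0.001,0.117,0],[0,-0.001,0.117,0]]'; python3 go.py 0.6886 0.0545 0.2715 88.7
```

```text
clock: 7.2
position: [0.6881, 0.0556, 0.2762]
tcp_rot: [2.247, 2.195, 0.001]
ft_force: [-0.0, 0.3, -2.3]
grip_width: 0.0067
gripper_force: 58.6
t 7.2 pos [0.6881 0.0556 0.2762] yaw 88.65 tilt [ 8.e-04 -0.e+00 -1.e+00] q6 1.57 q5 0.0 F [-0.   0.3 -2.3] w 0.0067
shift mm [-1.1  0.5  4.7] twist -0.0
```

```bash
python3 -m crank '[[0,0,0.001,0],[0,0,0.002,0],[0,0,0.003,0],[0,0,0.004,0],[0,0,0.005,0],[0,0,0.005,0],[0,0,0.005,0],[0,0,0.005,0]]'; python3 go.py 0.6886 0.0545 0.2715 88.7
```

```text
clock: 8.2
position: [0.6881, 0.0556, 0.2709]
tcp_rot: [2.247, 2.195, 0.0]
ft_force: [0.3, -0.2, 0.6]
grip_width: 0.0068
gripper_force: 59.0
t 8.2 pos [0.6881 0.0556 0.2709] yaw 88.65 tilt [ 4.e-04 -0.e+00 -1.e+00] q6 1.57 q5 -0.0 F [ 0.3 -0.2  0.6] w 0.0068
shift mm [-1.   0.6 -0.6] twist -0.0
```

```bash
python3 -m crank '[[0,0,0,0],[0,0,0,0],[0,0,0,0],[0,0,0,0],[0,0,0,0],[0,0,0,0],[0,0,0,0],[0,0,0,0]]' 0.085;  python3 -m crank '[[0,0,-0.03,0],[0,0,-0.08,0],[0,0,-0.13,0],[0,0,-0.15,0],[0,0,-0.15,0],[0,0,-0.15,0],[0,0,-0.15,0],[0,0,-0.15,0]]'
python3 - <<'E'
from h import *
ci=camera_info("scene");p,d=camera("scene");cv2.imwrite("pics/s3.png",cv2.resize(p[100:330,100:470,::-1],None,fx=2,fy=2))
W=world(d,ci);x,y,z=W[...,0],W[...,1],W[...,2];q=p.astype(int)
k=(d>0)&(np.hypot(x-.69,y-.055)<.16)&(z>.008)&(z<.03)&(q[...,0]>110);print("plate",rect(W,k),z[k].mean())
E
python3 go.py 0.4942 0.3007 0.40 95.4
```

```text
clock: 9.2
position: [0.688, 0.0555, 0.2707]
tcp_rot: [2.247, 2.195, -0.0]
ft_force: [0.2, 0.7, -0.3]
grip_width: 0.0851
gripper_force: 0.0
clock: 10.2
position: [0.6878, 0.0555, 0.4197]
tcp_rot: [-2.247, -2.194, 0.002]
ft_force: [-0.3, -0.5, -0.8]
grip_width: 0.0848
gripper_force: 0.0
plate (array([685.9,  53.9]), array([267.8,  66.6]), np.float32(88.54), 1100) 0.016744325208323425
t 10.25 pos [0.6879 0.0556 0.4199] yaw 88.65 tilt [-0.0012  0.     -1.    ] q6 1.57 q5 0.0 F [-0.4  0.8 -0.1] w 0.0846
shift mm [ 240.5 -199.4   20.2] twist -6.7
```

View pics/s3.png

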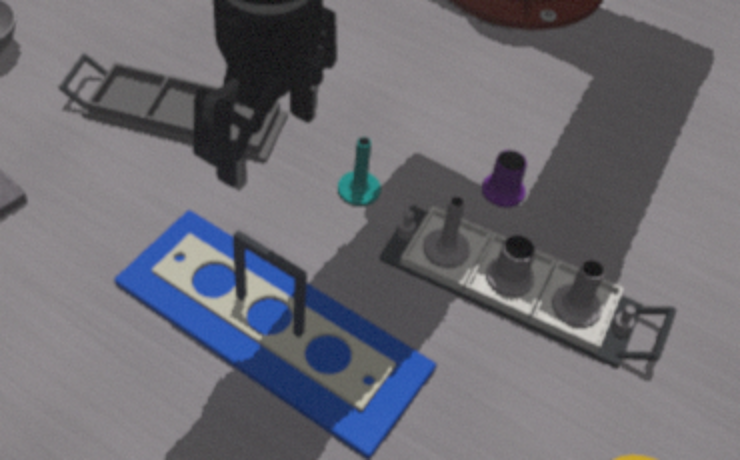

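The plate lies flat and centred on the board: centre (0.686, 0.054) at 88.5°, against the board's (0.689, 0.055) at 88.7°. Next, measure the nozzles from above with the wrist camera.

```bash
python3 -m crank '[[0.03,-0.025,0,-1],[0.07,-0.06,0,-2],[0.11,-0.095,0,-3],[0.15,-0.125,0,-4],[0.18,-0.155,0,-5],[0.21,-0.18,0,-6],[0.21,-0.194,0,-6.7],[0.21,-0.194,0,-6.7]]'
cat > tubes.py <<'E'
from h import *
ci=camera_info("wrist");p,d=camera("wrist");W=world(d,ci);x,y,z=W[...,0],W[...,1],W[...,2];np.savez("w2.npz",p=p,d=d)
for nm,zt,c,D in(("med",.077,(.494,.301),.024),("thick",.063,(.501,.230),.034),("thin",.091,(.508,.158),.016)):
    k=(d>0)&(np.hypot(x-c[0],y-c[1])<.03)&(abs(z-zt)<.004)
    if k.sum()>8:
        q=W[k]*1000;cc,r=cv2.minEnclosingCircle(q[:,:2].astype(np.float32));print(nm,k.sum(),"circle",np.round(cc,1),"D",round(2*r,1),"median",np.median(q,axis=0).round(1))
E
python3 tubes.py; python3 go.py 0.494 0.301 0.40 95.4
```

```text
clock: 11.25
position: [0.4984, 0.2699, 0.4208]
tcp_rot: [2.114, 2.323, -0.0]
ft_force: [-0.9, 0.3, 0.6]
grip_width: 0.085
gripper_force: 0.0
med 380 circle [494.9 302.8] D 23.4 median [494.8 303.   76.8]
thick 593 circle [501.8 231. ] D 33.7 median [501.6 232.   62.8]
thin 133 circle [508.8 159.8] D 15.8 median [508.6 160.7  90.6]
t 11.3 pos [0.4991 0.2695 0.4208] yaw 95.33 tilt [ 4.e-04 -3.e-04 -1.e+00] q6 1.84 q5 -0.0 F [ 0.3  0.4 -0.2] w 0.0851
shift mm [31.8 -2.2 20.8] twist -0.1
```

```bash
python3 go.py 0.4948 0.3025 0.21 95.4; python3 -m crank '[[0.02,-0.001,0.03,0],[0.034,-0.001,0.07,0],[0.034,-0.001,0.115,0],[0.034,-0.001,0.15,0],[0.034,-0.001,0.18,0],[0.034,-0.001,0.2,0],[0.034,-0.001,0.211,0],[0.034,-0.001,0.211,0]]'; python3 go.py 0.4948 0.3025 0.21 95.4
```

```text
t 11.3 pos [0.4991 0.2695 0.4208] yaw 95.33 tilt [ 4.e-04 -3.e-04 -1.e+00] q6 1.84 q5 -0.0 F [ 0.3  0.4 -0.2] w 0.0851
shift mm [ 33.3  -1.4 210.8] twist -0.1
clock: 12.3
position: [0.4952, 0.3032, 0.2092]
tcp_rot: [-2.116, -2.321, 0.001]
ft_force: [-0.3, 0.3, 0.7]
grip_width: 0.0851
gripper_force: 0.0
t 12.3 pos [0.4952 0.3032 0.2092] yaw 95.29 tilt [-8.e-04 -5.e-04 -1.e+00] q6 1.9 q5 -0.0 F [-0.3  0.3  0.7] w 0.0851
shift mm [-0.7 -0.5 -0.8] twist -0.1
```

Close, then lift.

```bash
python3 -m crank '[[0,0,0,0],[0,0,0,0],[0,0,0,0],[0,0,0,0],[0,0,0,0],[0,0,0,0],[0,0,0,0],[0,0,0,0]]' 0 | tail -2; python3 -m crank '[[0,0,-0.01,0],[0,0,-0.03,0],[0,0,-0.06,0],[0,0,-0.095,0],[0,0,-0.125,0],[0,0,-0.14,0],[0,0,-0.14,0],[0,0,-0.14,0]]'; python3 go.py 0.533 -0.2812 0.35 107.1
```

```text
grip_width: 0.0227
gripper_force: 58.6
clock: 14.3
position: [0.4944, 0.3036, 0.3485]
tcp_rot: [-2.115, -2.322, 0.003]
ft_force: [-0.3, -0.2, -1.1]
grip_width: 0.0224
gripper_force: 58.8
t 14.3 pos [0.4944 0.3036 0.3485] yaw 95.35 tilt [-1.7e-03 -7.0e-04 -1.0e+00] q6 1.9 q5 0.0 F [-0.3 -0.2 -1.1] w 0.0224
shift mm [-585.9  -16.1   -1.1] twist -11.7
```

```bash
python3 -m crank '[[-0.02,0,0,0],[-0.055,-0.001,0,-1],[-0.1,-0.003,0,-2],[-0.15,-0.004,0,-3],[-0.2,-0.005,0,-4],[-0.25,-0.007,0,-5],[-0.3,-0.008,0,-6],[-0.35,-0.01,0,-7]]'|head -2;  python3 go.py 0.533 -0.2812 0.35 107.1
```

```text
clock: 15.3
position: [0.5167, -0.048, 0.349]
t 15.3 pos [ 0.5167 -0.048   0.349 ] yaw 102.35 tilt [-0.0012  0.     -1.    ] q6 1.12 q5 -0.0 F [ 0.8  0.2 -1.6] w 0.0227
shift mm [-231.3  -33.9   -1. ] twist -4.7
```

```bash
python3 -m crank '[[-0.05,-0.007,0,-1],[-0.1,-0.014,0,-2],[-0.15,-0.021,0,-3],[-0.19,-0.028,0,-4],[-0.22,-0.032,0,-4.7],[-0.231,-0.034,0,-4.7],[-0.231,-0.034,0,-4.7],[-0.231,-0.034,0,-4.7]]'|head -2
python3 - <<'E'
from h import *
ci=camera_info("wrist");p,d=camera("wrist");cv2.imwrite("pics/w3.png",p[:,:,::-1]);np.savez("w3.npz",p=p,d=d)
W=world(d,ci);x,y,z=W[...,0],W[...,1],W[...,2]
for b in [(.533,-.281),(.512,-.212),(.491,-.144)]: print(b,proj([*b,.008],ci).round())
E
python3 go.py 0.533 -0.2812 0.208 107.1
```

```text
clock: 16.3
position: [0.5334, -0.2776, 0.3495]
(0.533, -0.281) [[253. 176.]]
(0.512, -0.212) [[253. 107.]]
(0.491, -0.144) [[253.  28.]]
t 16.35 pos [ 0.5336 -0.2775  0.3497] yaw 107.11 tilt [-3.e-04  5.e-04 -1.e+00] q6 0.67 q5 0.0 F [-0.8  0.5 -0.8] w 0.0226
shift mm [ -3.5  -1.6 141.7] twist 0.0
```

View pics/w3.png

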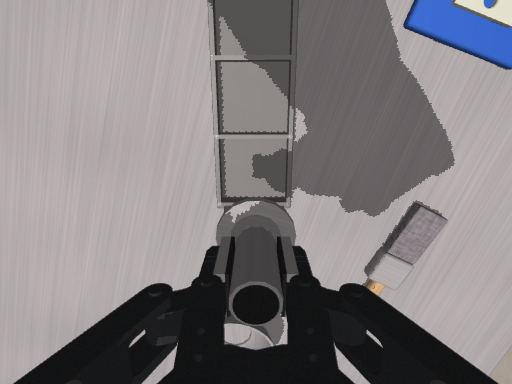

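The nozzle is held upright at (255,280). The bay nearest the loop is centred at about (254,170), matching my projection of (253,176). Lower it.

```bash
python3 -m crank '[[-0.0035,-0.0015,0.03,0],[-0.0035,-0.0015,0.065,0],[-0.0035,-0.0015,0.095,0],[-0.0035,-0.0015,0.12,0],[-0.0035,-0.0015,0.133,0],[-0.0035,-0.0015,0.139,0],[-0.0035,-0.0015,0.142,0],[-0.0035,-0.0015,0.142,0]]'; python3 go.py 0.533 -0.2812 0.207 107.1
```

```text
clock: 17.35
position: [0.5341, -0.2798, 0.2106]
tcp_rot: [1.863, 2.528, 0.007]
ft_force: [-3.9, 15.3, 26.9]
grip_width: 0.0226
gripper_force: 62.4
t 17.35 pos [ 0.5341 -0.2798  0.2106] yaw 107.22 tilt [ 0.0032  0.0029 -1.    ] q6 0.67 q5 0.0 F [-3.9 15.3 26.9] w 0.0226
shift mm [-1.  -1.5  3.6] twist 0.1
```

Unexpected contact (27 N, 3.6 mm high). Back up and look.

```bash
python3 -m crank '[[0,0,-0.01,0],[0,0,-0.03,0],[0,0,-0.04,0],[0,0,-0.04,0],[0,0,-0.04,0],[0,0,-0.04,0],[0,0,-0.04,0],[0,0,-0.04,0]]'
python3 - <<'E'
from h import *
ims=[]
for n in("scene","side"):
    ci=camera_info(n);p,d=camera(n);np.savez(n+"4.npz",p=p,d=d)
    c=proj([.52,-.26,.06],ci)[0].astype(int);print(n,c)
    t=max(c[1]-50,0);ims.append(cv2.resize(p[t:t+100,c[0]-65:c[0]+65,::-1],(520,400),interpolation=cv2.INTER_CUBIC)[:,:400] if 0 else cv2.resize(p[t:t+100,c[0]-50:c[0]+50,::-1],(400,400),interpolation=cv2.INTER_CUBIC))
cv2.imwrite("pics/c4.png",np.hstack(ims))
E
python3 go.py 0.533 -0.2812 0.207 107.1
```

```text
clock: 18.35
position: [0.5332, -0.2823, 0.2475]
tcp_rot: [-1.867, -2.526, 0.0]
ft_force: [0.0, 0.2, -1.4]
grip_width: 0.0226
gripper_force: 59.5
scene [168 133]
side [290 122]
t 18.45 pos [ 0.5333 -0.2823  0.2476] yaw 107.05 tilt [-1.e-04  1.e-04 -1.e+00] q6 0.67 q5 0.0 F [-0.6 -0.3 -1.8] w 0.0229
shift mm [ 1.1  0.1 40.6] twist -0.0
```

View pics/c4.png

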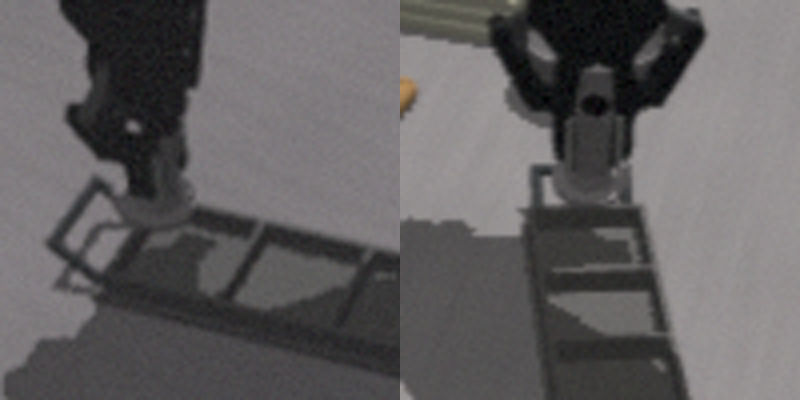

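```bash
cat > held.py <<'E'
from h import *
s=sense();ci=camera_info("wrist");p,d=camera("wrist");W=world(d,ci);x,y,z=W[...,0],W[...,1],W[...,2];t=s["position"]
near=(d>0)&(np.hypot(x-t[0],y-t[1])<.05)
q=W[near];h,e=np.histogram(q[:,2]-t[2],bins=np.arange(-.25,-.05,.004));print([(round(a,3),int(b)) for a,b in zip(e,h) if b>30])
np.savez("held.npz",W=W,p=p,t=t)
n,m=[(.004,.008)][0]
for lo in e[:-1]:
    k=near&(z-t[2]>lo)&(z-t[2]<lo+.004)
    if k.sum()>80: print(round(lo,3),k.sum(),((np.median(W[k],axis=0)-t)*1000).round(1),((W[k].min(0)-t)*1000).round(1),((W[k].max(0)-t)*1000).round(1))
E
python3 held.py
```

```text
[(np.float64(-0.25), 590), (np.float64(-0.242), 5925), (np.float64(-0.238), 201), (np.float64(-0.234), 205), (np.float64(-0.23), 225), (np.float64(-0.226), 1337), (np.float64(-0.198), 45), (np.float64(-0.194), 851), (np.float64(-0.19), 669), (np.float64(-0.186), 210), (np.float64(-0.182), 115), (np.float64(-0.178), 65), (np.float64(-0.174), 109), (np.float64(-0.17), 200), (np.float64(-0.166), 280), (np.float64(-0.162), 311), (np.float64(-0.158), 347), (np.float64(-0.154), 363), (np.float64(-0.15), 400), (np.float64(-0.146), 421), (np.float64(-0.142), 332), (np.float64(-0.138), 638), (np.float64(-0.134), 862), (np.float64(-0.13), 3041), (np.float64(-0.126), 1328), (np.float64(-0.122), 2678), (np.float64(-0.118), 3049), (np.float64(-0.114), 1582), (np.float64(-0.11), 1784), (np.float64(-0.106), 2161), (np.float64(-0.102), 2940), (np.float64(-0.098), 2941), (np.float64(-0.094), 2958), (np.float64(-0.09), 2180), (np.float64(-0.086), 1015), (np.float64(-0.082), 169)]
-0.25 590 [ -37.4   -0.  -248.1] [ -50.   -34.4 -250. ] [  50.    34.8 -246.1]
-0.242 5925 [  -6.6   17.1 -240.1] [ -43.6  
[... 1878 characters left out ...]
 ] [  48.8   27.2 -114. ]
-0.114 1582 [ -29.4    1.7 -112. ] [ -49.9  -21.4 -114. ] [  47.1   27.1 -110. ]
-0.11 1784 [ -15.6    6.1 -107.9] [ -49.9  -22.8 -110. ] [  45.4   27.  -106. ]
-0.106 2161 [ -14.9   12.3 -103.8] [ -50.   -21.6 -106. ] [  43.1   27.2 -102. ]
-0.102 2940 [ -4.6  12.  -99.9] [ -50.   -18.1 -102. ] [ 43.8  27.2 -98. ]
-0.098 2941 [ -3.8  13.  -95.9] [-49.9 -13.2 -98. ] [ 44.2  27.7 -94. ]
-0.094 2958 [ -3.7  12.8 -92. ] [-50.   -9.3 -94. ] [ 44.6  27.5 -90. ]
-0.09 2180 [ -4.1  13.4 -88.3] [-49.9  -4.1 -90. ] [ 43.3  26.9 -86. ]
-0.086 1015 [  3.9  19.8 -84.5] [-23.7  10.2 -86. ] [ 40.4  27.1 -82. ]
-0.082 169 [-12.6  17.8 -81.5] [-23.6  12.8 -82. ] [ 14.3  25.2 -80.2]
```

```bash
cat > tilt.py <<'E'
import numpy as np,sys
f=np.load("held.npz");W=f["W"];t=f["t"];a=np.radians(float(sys.argv[1]));lo,hi=float(sys.argv[2]),float(sys.argv[3])
Q=(W-t)*1000;u=np.array([np.cos(a),np.sin(a),0]);v=np.array([np.sin(a),-np.cos(a),0])  # u=rack y, v=rack x
s=Q@u;w=Q@v;z=Q[...,2]
k=(np.hypot(s,w)<32)&(z>lo)&(z<hi)&((np.hypot(s,w)>15))
A=np.c_[s[k],w[k],np.ones(k.sum())]
for i in range(3):
    c=np.linalg.lstsq(A,z[k],rcond=None)[0];r=z[k]-A@c;g=abs(r)<2;kk=np.argwhere(k)[g];k=np.zeros_like(k);k[tuple(kk.T)]=1;A=np.c_[s[k],w[k],np.ones(k.sum())]
print("slope along u, v (deg)",np.degrees(np.arctan(c[:2])).round(2),"z at centre",c[2].round(1),"n",k.sum(),"u range",s[k].min().round(1),s[k].max().round(1),"v range",w[k].min().round(1),w[k].max().round(1))
E
python3 tilt.py 107.1 -197 -183
```

```text
slope along u, v (deg) [-13.5   -0.36] z at centre -188.1 n 943 u range -3.9 18.9 v range -23.1 25.5
```

```bash
python3 - <<'E'
from h import *
s=sense();ci=dict(camera_info("wrist"));M=R.from_rotvec(ci["rvec"]).as_matrix()
c=-M.T@ci["tvec"]; t0=np.array([.5335,-.2776,.3496]); c2=c+t0-s["position"]; ci["tvec"]=-M@c2
f=np.load("w3.npz");W=world(f["d"],ci);np.savez("held.npz",W=W,t=t0)
E
python3 tilt.py 107.1 -197 -183;python3 tilt.py 107.1 -202 -178
```

```text
slope along u, v (deg) [-0.41 -0.05] z at centre -193.8 n 1490 u range -6.7 23.2 v range -23.4 25.7
slope along u, v (deg) [-0.46 -0.05] z at centre -193.8 n 1489 u range -6.7 23.2 v range -23.4 25.7
```

The nozzle was upright before contact, so its flange rode on the end wall. My rack estimate must be off along its length, so I'll measure the rack walls in the wrist image.

Run:
```python
from h import *
f=np.load("held.npz");W=f["W"];z=W[...,2]
a=np.radians(107.1);u=np.array([np.cos(a),np.sin(a)]);v=np.array([np.sin(a),-np.cos(a)])
P=W[...,:2]-np.array([.5118,-.2124]);s=P@u;w=P@v
k=(z>.020)&(z<.03)&(abs(w)<.025)&(abs(s)<.2)
h,e=np.histogram(s[k],bins=np.arange(-.13,.13,.002));print([(round(x,3),int(n)) for x,n in zip(e,h) if n>5])
k=(z>.020)&(z<.03)&(abs(w)<.06)&(s>-.09)&(s<.1)
h,e=np.histogram(w[k],bins=np.arange(-.06,.06,.002));print([(round(x,3),int(n)) for x,n in zip(e,h) if n>15])
```

```text
[(np.float64(-0.1), 7), (np.float64(-0.098), 19), (np.float64(-0.03), 50), (np.float64(-0.028), 101), (np.float64(-0.026), 96), (np.float64(0.042), 54), (np.float64(0.044), 151), (np.float64(0.046), 64)]
[(np.float64(-0.04), 156), (np.float64(-0.038), 412), (np.float64(-0.036), 343), (np.float64(-0.034), 20), (np.float64(-0.032), 20), (np.float64(-0.03), 22), (np.float64(-0.028), 22), (np.float64(-0.026), 20), (np.float64(-0.024), 20), (np.float64(-0.022), 19), (np.float64(-0.02), 20), (np.float64(-0.018), 25), (np.float64(-0.016), 20), (np.float64(-0.014), 20), (np.float64(-0.012), 20), (np.float64(-0.01), 20), (np.float64(-0.008), 22), (np.float64(-0.006), 22), (np.float64(-0.004), 20), (np.float64(-0.002), 20), (np.float64(0.0), 20), (np.float64(0.002), 20), (np.float64(0.004), 25), (np.float64(0.006), 20), (np.float64(0.008), 19), (np.float64(0.01), 20), (np.float64(0.012), 20), (np.float64(0.014), 21), (np.float64(0.016), 24), (np.float64(0.018), 20), (np.float64(0.02), 20), (np.float64(0.022), 19), (np.float64(0.024), 20), (np.float64(0.026), 25), (np.float64(0.028), 20), (np.float64(0.03), 20), (np.float64(0.032), 21), (np.float64(0.034), 239), (np.float64(0.036), 417), (np.float64(0.038), 251)]
```

```bash
python3 go.py 0.5298 -0.2707 0.2095 107.1; python3 -m crank '[[0.012,0.0,0,0],[0.012,0.0,0.01,0],[0.012,0.0,0.02,0],[0.012,0.0,0.028,0],[0.012,0.0,0.034,0],[0.012,0.0,0.037,0],[0.012,0.0,0.038,0],[0.012,0.0,0.038,0]]'; python3 go.py 0.5298 -0.2707 0.2095 107.1;python3 held.py >/dev/null; python3 tilt.py 107.1 -197 -183
```

```text
t 18.5 pos [ 0.5333 -0.2823  0.2477] yaw 107.05 tilt [-1.e-04  0.e+00 -1.e+00] q6 0.67 q5 -0.0 F [-0.2 -0.4 -0.7] w 0.0227
shift mm [12.1  0.1 38.2] twist -0.0
clock: 19.5
position: [0.5298, -0.2709, 0.2098]
tcp_rot: [1.867, 2.526, 0.0]
ft_force: [0.9, 0.9, -0.3]
grip_width: 0.0227
gripper_force: 59.5
t 19.5 pos [ 0.5298 -0.2709  0.2098] yaw 107.05 tilt [ 2.e-04 -1.e-04 -1.e+00] q6 0.68 q5 0.0 F [ 0.9  0.9 -0.3] w 0.0227
shift mm [0.2 0.  0.3] twist -0.0
slope along u, v (deg) [-13.58  -0.39] z at centre -188.1 n 945 u range -3.8 18.9 v range -23.6 25.5
```

No contact yet. Press down gently to right it.

```bash
python3 -m crank '[[0,0,0.001,0],[0,0,0.002,0],[0,0,0.003,0],[0,0,0.004,0],[0,0,0.005,0],[0,0,0.006,0],[0,0,0.006,0],[0,0,0.006,0]]'; python3 held.py >/dev/null; python3 tilt.py 107.1 -200 -178
```

```text
clock: 20.55
position: [0.5299, -0.271, 0.2052]
tcp_rot: [1.867, 2.525, -0.0]
ft_force: [-3.4, 2.1, 14.1]
grip_width: 0.0225
gripper_force: 61.3
slope along u, v (deg) [-2.3   0.26] z at centre -196.7 n 1460 u range -3.3 27.7 v range -31.5 30.1
```

```bash
python3 -m crank '[[0,0,-0.001,0],[0,0,-0.001,0],[0,0,-0.001,0],[0,0,-0.001,0],[0,0,-0.001,0],[0,0,-0.001,0],[0,0,-0.001,0],[0,0,-0.001,0]]' 0.06;  python3 -m crank '[[0,0,-0.03,0],[0,0,-0.08,0],[0,0,-0.13,0],[0,0,-0.18,0],[0,0,-0.21,0],[0,0,-0.21,0],[0,0,-0.21,0],[0,0,-0.21,0]]' 0.085
cat > placed.py <<'E'
from h import *
ci=camera_info("wrist");p,d=camera("wrist");W=world(d,ci);z=W[...,2]
a=np.radians(107.1);u=np.array([np.cos(a),np.sin(a)]);v=np.array([np.sin(a),-np.cos(a)])
P=W[...,:2]-np.array([.5092,-.2038]);s=P@u;w=P@v
for n,c,h in(("med",-.072,.066),("thick",0,.052),("thin",.072,.080)):
    k=(d>0)&(abs(s-c)<.034)&(abs(w)<.034)&(abs(z-h-.008)<.005)
    if k.sum()>8: print(n,k.sum(),"top rel. bay mm",round(np.median(s[k]-c)*1000,1),round(np.median(w[k])*1000,1),"z",np.percentile(z[k],[5,50,95]).round(4))
    k=(d>0)&(abs(s-c)<.034)&(abs(w)<.034)&(abs(z-.014)<.003)
    if k.sum()>50: A=np.c_[s[k],w[k],np.ones(k.sum())];print(" flange slope deg",np.degrees(np.linalg.lstsq(A,z[k],rcond=None)[0][:2]).round(2),"s",s[k].min()-c,s[k].max()-c)
k=(d>0)&(z>.021)&(z<.027)&(abs(w)<.025)&(abs(s)<.13)
h,e=np.histogram(s[k],bins=np.arange(-.13,.13,.004));print([(round(x,3),int(n)) for x,n in zip(e,h) if n>20])
E
python3 placed.py; python3 go.py 0.502 0.231 0.40 95.4
```

```text
clock: 21.6
position: [0.5298, -0.2708, 0.2047]
tcp_rot: [1.868, 2.526, 0.0]
ft_force: [0.5, 0.2, 0.3]
grip_width: 0.0598
gripper_force: 0.0
clock: 22.6
position: [0.5295, -0.2707, 0.4133]
tcp_rot: [-1.866, -2.524, 0.0]
ft_force: [-0.4, -0.3, -0.2]
grip_width: 0.085
gripper_force: 0.0
med 361 top rel. bay mm -7.3 -0.1 z [0.072  0.0738 0.075 ]
 flange slope deg [-0.25  0.12] s -0.033981025640278925 0.016536446972429536
[(np.float64(-0.11), 98), (np.float64(-0.106), 21), (np.float64(-0.038), 129), (np.float64(-0.034), 34), (np.float64(0.034), 175), (np.float64(0.106), 44)]
t 22.65 pos [ 0.5295 -0.2707  0.4134] yaw 107.05 tilt [-0.0018  0.0012 -1.    ] q6 0.68 q5 -0.0 F [0.5 0.1 0.2] w 0.085
shift mm [487.7 120.8  14.1] twist 11.7
```

The medium nozzle stands upright and flat inside its bay, 7 mm off centre. The wall positions confirm the corrected rack centre. Next, the thick nozzle.

```bash
python3 -m crank '[[0.02,0.005,0,1],[0.065,0.016,0,2],[0.12,0.03,0,3.5],[0.18,0.045,0,5],[0.24,0.06,0,6.5],[0.3,0.075,0,8],[0.36,0.09,0,9.5],[0.42,0.105,0,11]]'|head -2;  python3 go.py 0.502 0.231 0.36 95.4
```

```text
clock: 23.65
position: [0.5065, 0.1634, 0.4142]
t 23.65 pos [0.5065 0.1634 0.4142] yaw 95.99 tilt [-6.e-04 -2.e-04 -1.e+00] q6 1.64 q5 -0.0 F [ 0.5 -0.1  0.9] w 0.0854
shift mm [67.7  2.7 54.1] twist 0.6
```

```bash
python3 -m crank '[[0.035,0.001,0.01,0.6],[0.06,0.0025,0.03,0.6],[0.068,0.0025,0.06,0.6],[0.068,0.0025,0.09,0.6],[0.068,0.0025,0.11,0.6],[0.068,0.0025,0.11,0.6],[0.068,0.0025,0.11,0.6],[0.068,0.0025,0.11,0.6]]'|head -2;  python3 go.py 0.502 0.231 0.206 95.4
```

```text
clock: 24.65
position: [0.5027, 0.2295, 0.3057]
t 24.65 pos [0.5027 0.2295 0.3057] yaw 95.45 tilt [ 1.5e-03  5.0e-04 -1.0e+00] q6 1.77 q5 -0.0 F [ 0.1  0.4 -1. ] w 0.0849
shift mm [ 1.6 -0.7 99.7] twist 0.0
```

```bash
python3 -m crank '[[0.0015,-0.0005,0.025,0],[0.0015,-0.0005,0.055,0],[0.0015,-0.0005,0.08,0],[0.0015,-0.0005,0.095,0],[0.0015,-0.0005,0.1,0],[0.0015,-0.0005,0.1,0],[0.0015,-0.0005,0.1,0],[0.0015,-0.0005,0.1,0]]';python3 -m crank '[[0,0,0,0],[0,0,0,0],[0,0,0,0],[0,0,0,0],[0,0,0,0],[0,0,0,0],[0,0,0,0],[0,0,0,0]]' 0; python3 -m crank '[[0,0,-0.01,0],[0,0,-0.03,0],[0,0,-0.06,0],[0,0,-0.095,0],[0,0,-0.125,0],[0,0,-0.14,0],[0,0,-0.14,0],[0,0,-0.14,0]]'; python3 go.py 0.5092 -0.2038 0.35 107.1
```

```text
clock: 25.65
position: [0.502, 0.2309, 0.2054]
tcp_rot: [2.113, 2.324, 0.002]
ft_force: [0.6, 0.3, 0.9]
grip_width: 0.0851
gripper_force: 0.0
clock: 26.65
position: [0.5018, 0.2309, 0.205]
tcp_rot: [2.113, 2.324, 0.001]
ft_force: [-0.8, -1.1, 6.2]
grip_width: 0.0328
gripper_force: 59.5
clock: 27.65
position: [0.5012, 0.2307, 0.3435]
tcp_rot: [-2.113, -2.324, 0.003]
ft_force: [0.0, 1.5, -1.8]
grip_width: 0.0324
gripper_force: 59.7
t 27.65 pos [0.5012 0.2307 0.3435] yaw 95.45 tilt [-1.8e-03 -5.0e-04 -1.0e+00] q6 1.77 q5 0.0 F [ 0.   1.5 -1.8] w 0.0324
shift mm [-433.3  -33.4   -6.3] twist -11.6
```

```bash
python3 -m crank '[[-0.02,-0.001,0,0],[-0.055,-0.004,0,-1],[-0.1,-0.008,0,-2],[-0.15,-0.012,0,-3],[-0.2,-0.015,0,-4],[-0.25,-0.019,0,-5],[-0.3,-0.023,0,-6],[-0.35,-0.027,0,-8]]'|head -2;  python3 go.py 0.5092 -0.2038 0.3435 107.1; python3 -m crank '[[-0.04,-0.003,0,-2],[-0.065,-0.005,0,-3],[-0.08,-0.006,0,-3.6],[-0.083,-0.006,0,-3.6],[-0.083,-0.006,0,-3.6],[-0.083,-0.006,0,-3.6],[-0.083,-0.006,0,-3.6],[-0.083,-0.006,0,-3.6]]'|head -2; python3 go.py 0.5092 -0.2038 0.2025 107.1;python3 held.py >/dev/null; python3 tilt.py 107.1 -197 -178
```

```text
clock: 28.65
position: [0.5071, -0.1226, 0.344]
t 28.65 pos [ 0.5071 -0.1226  0.344 ] yaw 103.47 tilt [-1.2e-03  2.0e-04 -1.0e+00] q6 0.96 q5 -0.0 F [ 0.2 -0.7 -1.2] w 0.0327
shift mm [-79.5 -16.9   0.5] twist -3.6
clock: 29.65
position: [0.5215, -0.2019, 0.3448]
t 29.65 pos [ 0.5215 -0.2019  0.3448] yaw 107.08 tilt [ 0. -0. -1.] q6 0.77 q5 -0.0 F [ 0.4  0.  -1.4] w 0.0326
shift mm [  1.8 -12.4 142.3] twist -0.0
slope along u, v (deg) [-12.98  -0.35] z at centre -183.5 n 827 u range 3.5 24.8 v range -19.4 23.1
```

```bash
python3 tilt.py 107.1 -192 -186;  python3 - <<'E'
import numpy as np
f=np.load("held.npz");Q=(f["W"]-f["t"])*1000;a=np.radians(107.1);s=Q[...,:2]@[np.cos(a),np.sin(a)];w=Q[...,:2]@[np.sin(a),-np.cos(a)];z=Q[...,2]
for lo in range(-200,-176,2):
    k=(np.hypot(s,w)<32)&(z>lo)&(z<lo+2);print(lo,k.sum(),s[k].min().round(1) if k.any() else 0,s[k].max().round(1) if k.any() else 0,np.median(s[k]).round(1) if k.any() else 0)
E
```

```text
slope along u, v (deg) [-0.87  0.11] z at centre -188.1 n 1061 u range 1.7 24.8 v range -23.6 25.4
-200 0 0 0 0
-198 0 0 0 0
-196 9 10.0 24.3 23.7
-194 63 6.8 24.6 21.6
-192 89 6.6 24.9 22.0
-190 720 1.7 24.8 17.1
-188 353 2.5 24.4 16.8
-186 216 3.5 20.1 15.6
-184 226 4.2 19.7 15.2
-182 171 1.3 18.3 13.9
-180 96 1.8 17.2 14.5
-178 87 2.7 16.8 14.6
```

The thick nozzle is upright. Align over the middle bay and lower.

```bash
python3 -m crank '[[0.002,-0.0125,0,0],[0.002,-0.0125,0.02,0],[0.002,-0.0125,0.05,0],[0.002,-0.0125,0.08,0],[0.002,-0.0125,0.1,0],[0.002,-0.0125,0.11,0],[0.002,-0.0125,0.11,0],[0.002,-0.0125,0.11,0]]'|head -2;  python3 go.py 0.5092 -0.2038 0.203 107.1
```

```text
clock: 30.7
position: [0.5092, -0.2043, 0.2356]
t 30.7 pos [ 0.5092 -0.2043  0.2356] yaw 107.05 tilt [ 1.1e-03 -6.0e-04 -1.0e+00] q6 0.76 q5 -0.0 F [ 0.8  0.1 -1.2] w 0.0326
shift mm [ 0.5  0.1 32.6] twist -0.1
```

```bash
python3 -m crank '[[0,0,0.01,0],[0,0,0.018,0],[0,0,0.024,0],[0,0,0.028,0],[0,0,0.03,0],[0,0,0.0315,0],[0,0,0.0325,0],[0,0,0.0325,0]]';  python3 go.py 0.5092 -0.2038 0.202 107.1
```

```text
clock: 31.7
position: [0.509, -0.204, 0.2023]
tcp_rot: [1.867, 2.526, 0.0]
ft_force: [-0.6, -0.2, -1.7]
grip_width: 0.0324
gripper_force: 59.8
t 31.7 pos [ 0.509  -0.204   0.2023] yaw 107.05 tilt [ 1.e-04 -0.e+00 -1.e+00] q6 0.76 q5 0.0 F [-0.6 -0.2 -1.7] w 0.0324
shift mm [0.2 0.3 0.3] twist -0.0
```

```bash
python3 -m crank '[[0,0,0.0005,0],[0,0,0.0005,0],[0,0,0.0005,0],[0,0,0.0005,0],[0,0,0.0005,0],[0,0,0.0005,0],[0,0,0.0005,0],[0,0,0.0005,0]]' 0.065|tail -2;  python3 -m crank '[[0,0,-0.03,0],[0,0,-0.08,0],[0,0,-0.13,0],[0,0,-0.18,0],[0,0,-0.21,0],[0,0,-0.21,0],[0,0,-0.21,0],[0,0,-0.21,0]]' 0.085|head -2; python3 placed.py; python3 go.py 0.5088 0.16 0.40 95.4
```

```text
grip_width: 0.0651
gripper_force: 0.0
clock: 33.7
position: [0.5087, -0.2039, 0.4104]
med 309 top rel. bay mm -7.0 -0.4 z [0.071  0.0736 0.075 ]
 flange slope deg [-0.27 -0.07] s -0.033953004833379596 0.016778348180638197
thick 688 top rel. bay mm 0.4 0.7 z [0.0583 0.0598 0.061 ]
 flange slope deg [0.01 0.26] s -0.033961156534936754 0.024131346818453425
[(np.float64(-0.11), 41), (np.float64(-0.038), 116), (np.float64(-0.034), 34), (np.float64(0.034), 126), (np.float64(0.038), 27), (np.float64(0.106), 176)]
t 33.75 pos [ 0.5087 -0.2039  0.4105] yaw 107.05 tilt [-0.0019  0.0011 -1.    ] q6 0.76 q5 0.0 F [-0.2 -0.2 -0.1] w 0.085
shift mm [347.9 106.8  10.9] twist 11.7
```

The thick nozzle is placed upright and centred. Next, the thin one.

```bash
python3 -m crank '[[0.02,0.006,0,1],[0.06,0.018,0,2],[0.11,0.034,0,3.5],[0.17,0.052,0,5],[0.23,0.071,0,6.5],[0.28,0.086,0,8],[0.32,0.098,0,10],[0.345,0.106,0,11.7]]'|head -2;  python3 -m crank '[[0,0,0.01,0],[0,0,0.03,0],[0,0,0.06,0],[0,0,0.085,0],[0,0,0.09,0],[0,0,0.09,0],[0,0,0.09,0],[0,0,0.09,0]]'|head -2; python3 tubes.py; python3 go.py 0.5088 0.16 0.221 95.4
```

```text
clock: 34.75
position: [0.5087, 0.1589, 0.4109]
clock: 35.75
position: [0.5094, 0.1569, 0.3225]
thin 346 circle [508.8 159.1] D 16.1 median [508.6 160.1  90.7]
t 35.8 pos [0.5094 0.1569 0.3224] yaw 95.36 tilt [ 1.2e-03  2.0e-04 -1.0e+00] q6 1.64 q5 -0.0 F [0.7 0.8 0.3] w 0.0848
shift mm [  3.1  -0.4 101.4] twist -0.0
```

```bash
python3 -m crank '[[0.0025,-0.0005,0.025,0],[0.0025,-0.0005,0.055,0],[0.0025,-0.0005,0.08,0],[0.0025,-0.0005,0.095,0],[0.0025,-0.0005,0.101,0],[0.0025,-0.0005,0.101,0],[0.0025,-0.0005,0.101,0],[0.0025,-0.0005,0.101,0]]';python3 -m crank '[[0,0,0,0],[0,0,0,0],[0,0,0,0],[0,0,0,0],[0,0,0,0],[0,0,0,0],[0,0,0,0],[0,0,0,0]]' 0; python3 -m crank '[[0,0,-0.01,0],[0,0,-0.03,0],[0,0,-0.06,0],[0,0,-0.095,0],[0,0,-0.125,0],[0,0,-0.14,0],[0,0,-0.14,0],[0,0,-0.14,0]]'; python3 go.py 0.488 -0.135 0.36 107.1
```

```text
clock: 36.8
position: [0.5087, 0.1594, 0.2214]
tcp_rot: [2.115, 2.322, 0.001]
ft_force: [-0.2, 0.3, 0.4]
grip_width: 0.0853
gripper_force: 0.0
clock: 37.8
position: [0.5084, 0.1593, 0.2207]
tcp_rot: [-2.115, -2.323, 0.0]
ft_force: [-0.2, -0.3, -0.2]
grip_width: 0.0148
gripper_force: 58.3
clock: 38.8
position: [0.508, 0.1593, 0.3596]
tcp_rot: [-2.115, -2.322, 0.002]
ft_force: [0.2, -0.3, -1.9]
grip_width: 0.0146
gripper_force: 58.5
t 38.8 pos [0.508  0.1593 0.3596] yaw 95.35 tilt [-1.7e-03 -3.0e-04 -1.0e+00] q6 1.64 q5 -0.0 F [ 0.2 -0.3 -1.9] w 0.0146
shift mm [-291.1  -47.4   -0.3] twist -11.7
```

```bash
python3 -m crank '[[-0.02,-0.003,0,0],[-0.055,-0.009,0,-1],[-0.1,-0.016,0,-3],[-0.15,-0.024,0,-5],[-0.2,-0.033,0,-7],[-0.245,-0.04,0,-9],[-0.275,-0.045,0,-11],[-0.29,-0.047,0,-11.7]]'|head -2;  python3 -m crank '[[0,0,0.02,0],[0,0,0.045,0],[0,0,0.07,0],[0,0,0.09,0],[0,0,0.1,0],[0,0,0.1,0],[0,0,0.1,0],[0,0,0.1,0]]'; python3 held.py >/dev/null; python3 tilt.py 107.1 -208 -200; python3 go.py 0.488 -0.135 0.218 107.1
```

```text
clock: 39.8
position: [0.4881, -0.1353, 0.3593]
clock: 40.8
position: [0.489, -0.1339, 0.2614]
tcp_rot: [1.867, 2.525, 0.0]
ft_force: [-0.2, -0.1, -2.7]
grip_width: 0.0148
gripper_force: 58.5
slope along u, v (deg) [-0.24 -0.13] z at centre -204.2 n 1776 u range -13.4 24.7 v range -23.2 25.9
t 40.85 pos [ 0.4889 -0.1339  0.2613] yaw 107.05 tilt [ 1.1e-03 -4.0e-04 -1.0e+00] q6 0.86 q5 0.0 F [ 0.1  0.1 -1.8] w 0.0145
shift mm [-0.8 -1.3 43.3] twist -0.0
```

Upright and in line with the far bay. Lower to contact and release.

```bash
python3 -m crank '[[-0.001,-0.0015,0.01,0],[-0.001,-0.0015,0.022,0],[-0.001,-0.0015,0.032,0],[-0.001,-0.0015,0.038,0],[-0.001,-0.0015,0.041,0],[-0.001,-0.0015,0.0425,0],[-0.001,-0.0015,0.043,0],[-0.001,-0.0015,0.043,0]]';  python3 go.py 0.488 -0.135 0.218 107.1
```

```text
clock: 41.85
position: [0.4876, -0.1352, 0.2179]
tcp_rot: [1.867, 2.526, 0.0]
ft_force: [0.2, 0.3, -1.2]
grip_width: 0.0145
gripper_force: 58.5
t 41.85 pos [ 0.4876 -0.1352  0.2179] yaw 107.05 tilt [ 4.e-04 -2.e-04 -1.e+00] q6 0.86 q5 0.0 F [ 0.2  0.3 -1.2] w 0.0145
shift mm [ 0.1  0.4 -0.1] twist -0.0
```

```bash
python3 -m crank '[[0,0,0,0],[0,0,0,0],[0,0,0,0],[0,0,0,0],[0,0,0,0],[0,0,0,0],[0,0,0,0],[0,0,0,0]]' 0.065|tail -2;  python3 -m crank '[[0,0,-0.03,0],[0,0,-0.08,0],[0,0,-0.13,0],[0,0,-0.18,0],[0.03,0,-0.2,0],[0.06,0,-0.2,0],[0.06,0,-0.2,0],[0.06,0,-0.2,0]]' 0.085|head -2; python3 placed.py
python3 - <<'E'
from h import *
p,d=camera("scene");q,_=camera("side")
cv2.imwrite("pics/end.png",np.hstack([cv2.resize(p[90:330,90:440,::-1],(437,300)),cv2.resize(q[80:330,130:400,::-1],(324,300))]))
E
```

```text
grip_width: 0.0653
gripper_force: 0.0
clock: 43.85
position: [0.4701, -0.078, 0.4177]
med 237 top rel. bay mm -5.6 0.3 z [0.0702 0.0737 0.0748]
 flange slope deg [-0.33 -0.22] s -0.0339581708587753 0.01674720001735651
thick 491 top rel. bay mm 1.7 1.6 z [0.0573 0.0598 0.061 ]
 flange slope deg [-0.33 -0.06] s -0.033938803598970564 0.0246190794689602
thin 157 top rel. bay mm 0.7 0.3 z [0.0847 0.0876 0.0886]
 flange slope deg [-0.03 -0.02] s -0.03399213212616109 0.02445032037705215
[(np.float64(-0.11), 38), (np.float64(-0.07), 23), (np.float64(-0.038), 38), (np.float64(0.014), 32), (np.float64(0.034), 63), (np.float64(0.038), 29), (np.float64(0.106), 82), (np.float64(0.11), 36)]
```

View pics/end.png

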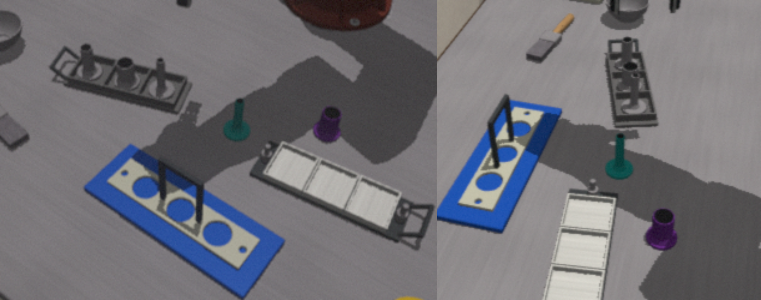

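The final picture shows the storage rack with medium (87,62) next to the loop, then thick (125,72) and thin (160,77), all upright. The plate lies flat on the board at (180,207), and both look-alikes are untouched.

```bash
python3 -c "
from cell import *
print(hand_in())"
```

```text
the job is handed in; nothing more can be done
None
```

The job is handed in at about 44 s: the plate lies flat along the middle of the board, and medium, thick and thin stand upright in order from the storage rack's loop. The medium nozzle caught its bay's end wall on the first try (27 N); it now stands flat but about 7 mm off centre.

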